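Hold a spring clamp open over a glue-up

ROBOT

A 6-joint arm with a two-finger parallel gripper is mounted at the origin on the work surface. World frame = base frame: x ahead of the robot, y to its left, z up, the work surface at z = 0. Lengths are in m, angles in degrees, forces in N, time in s.
With the tool pointing down it reaches from about 0.3 to 0.75 m from the base axis. Payload 8.5 kg.
Tool frame: the origin (TCP) lies midway between the tips of the shut fingers; the grasp point (between the pads) lies env.tcp_to_grasp behind it (env.tcp_to_grasp is the distance from the TCP to the grasp point, in m); z points along the fingers, y is the line along which they close (so a half turn about z gives the same grasp; the last joint's range is limited). The gripper opens to 85 mm and grips with 20 to 120 N. Pads are 22 mm wide; open, the fingers measure 114 mm over their backs; the gripper's body (76 mm by 85 mm) begins 54 mm behind the grasp point. The pads swing forward as they close: fully open they stand 13 mm farther back than shut.
Start: joints at [62.779, 21.807, 74.336, -0, 83.858, -12.336], TCP at [0.141, 0.532, 0.231] pointing down, gripper open.
Joint ranges: [-178.18, 178.18], [-50.72, 133.34], [12.68, 142.11], [-81.47, 261.47], [9.98, 163.14], [-165.26, 165.26]. Speed limits (degrees/s): [136.94, 136.94, 180, 180, 180, 180].

INTERFACE

Orientations are given as a 3x3 rotation matrix whose columns are the frame's x, y, z axes.
In Python, from rig import observe, optics, job, env gives the robot as it stands. The module is installed in compiled form; this text tells all that it offers.
- The arm moves only by the shell command python3 -m jog 'ROWS' [FORCE]. ROWS is JSON, a list of rows, each a list of 7 numbers: the turn, a rotation vector about the tool's x, y, z in rad, then the shift along the tool's x, y, z in m, then the opening in per cent of the stroke, from 0 (shut) to 100 (fully open). A call has 1 to 10 rows; each row shifts and turns the commanded pose from where the row before left it, along the tool's axes as they then stand; what a row does not reach is not made up. A row lasts 1/8 s, in which the tool goes at most 62.5 mm and 10.7 degrees, less where a joint would pass 70% of its speed; a pose out of reach is approached as far as the arm can. A call is refused whole if a number of a shift passes 0.0625 or a number of a turn 0.188, either way. A call with a gripper value outside its range is refused whole. The fingers move at their own pace and stop on an object; FORCE is the grip in N (left out, the last holds). Time passes only in rows, so rows that do not move let the fingers close. It gives the time, the measured TCP pose, the force, the opening and the grip force at its end, in the units of the state.
- observe(): the state, without advancing time (a new reading comes with each control period).
- optics.get_image(name): name is "side" or "top" or "wrist"; returns a dict with "pixels" (400x640x3 uint8, red, green, blue), "mtx" (3x3 intrinsics, pixels), "rvec" (rotation vector, rad) and "tvec" (3), from world to camera coordinates, as OpenCV has them. Camera axes: x right, y down, z forward; pixel columns grow to the right and rows downward; lengths in m; the calibration is good to about 2 mm. A picture is of the moment at which its call begins. There is no depth.
- job.close_job(): hands the job in; it is judged then, once.
The state is a dict: "time_s": time; "q": joint angles; "qvel": joint speeds; "joint_efforts": joint torques, N m; "position": TCP position; "tool_rot": TCP orientation; "ft_force": force on the tool from outside, world axes, zero at the start; "wrist_torque": the same for the moment, N m; "grip_width": finger opening in m; "gripper_force": force on a finger pad.
Only numpy, scipy, OpenCV 4.12 (cv2) and the standard library are available. Lean on these libraries where they do the work, as an engineer would, in place of code of your own. Each camera call takes 0.05 s, during which the arm holds its last target. There are 200 camera calls.

TASK

Two boards are being glued face to face, and the next spring clamp goes at the pencil line midway between the two already on them. Take the larger of the two clamps off the rim of the plywood tote by squeezing its handles, carry it over, and hold it spread wide astride the top edge of the boards at the line, square to them, one jaw hanging down on each side with clear daylight to the wood, so that I can slip my pads in under the jaws. Finish like that, still squeezing and carrying the clamp yourself; do not bump the boards, and leave the other clamps and the glue bottle as they are.

Things in the scene. Friction and masses are not known exactly. Their poses are not given: they have to be found in the camera images.
- clamp_pin (a point): Pivot pin, at half height, of the larger spring clamp: two steel levers, 113 mm tall, 120 g, clipped upright on the tote's rim, handles up, jaws down; pin 34 mm above the rim. Axes as it stands: x across the rim (the way it opens), y along pin and rim, z up. They are those of the -x lever, which leans by half the joint value when both handles are squeezed alike.
- clamp_lever (a joint): Angle in rad between the larger clamp's two levers: 0 as clipped on the 12 mm rim; grows as the handles are squeezed and the jaws spread; -0.26 jaws shut; 0.6 the stop (jaw ends then about 42 mm apart; at 0.45, 35 mm). A spring closes it: 8 N on each handle end starts to open it, 13 N brings it to the stop.
- clamp_handle_a (a point): Outer side of the rounded end of the larger clamp's -x handle, 62 mm above the pin and 32 mm from it in x. The handles (black sleeves, 24 mm wide along y, 8 mm thick) flare upward in a V from the pin; over the two ends 64 mm while clipped, about 24 mm at the stop.
- clamp_handle_b (a point): The same point of the +x handle. Squeezing the two ends together along x spreads the jaws.
- clamp_jaw_a (a point): Lower inner edge of the black pad on the larger clamp's -x jaw, 51 mm below the pin. Pads are 22 mm wide along y and 14 mm tall, 12 mm apart while clipped. The levers' crotch is about 10 mm below the pin.
- clamp_jaw_b (a point): The same point of the larger clamp's +x jaw.
- tote: Open plywood tool tote, 180 x 280 x 110 mm high, walls 12 mm; origin under its centre, long side along its y. The clamps are clipped on its +x wall, whose middle lies 84 mm from the centre and whose rim is 110 mm up.
- boards: The glue-up: two 9 mm boards face to face, 18 mm thick in all (along its x), 280 mm long (along its y), standing on edge in two slotted wooden blocks; top edge level, 112 mm above the bench. Fixed. Origin on the bench under its middle.
- pencil_line (a point): Middle of the top edge of the boards, where a pencil line crosses it; axes as the boards': x across them, y along the edge, z up.
- left_pin (a point): Pivot pin of a clamp already on the boards, same size as the larger clamp, upright, 34 mm above the top edge and about 95 mm from the pencil line toward the boards' +y end.
- right_pin (a point): The same for the clamp about 95 mm toward the boards' -y end.
- small_pin (a point): Pivot pin of the smaller clamp on the tote's rim, 73 mm tall, 22 mm above the rim; otherwise alike. Which of the two stands on the left changes. Not wanted.
- glue_mid (a point): Centre, half-way up, of the glue bottle, 54 mm across and 160 mm tall, standing on the bench. Not wanted.

How it is judged (in metres and radians):
On the way:
1. the larger clamp has been squeezed open and lifted clear of the tote, jaw ends above the rim, in the fingers (value of joint clamp_lever above 0.3 rad and contact force between the fingers and clamp above 3 N and contact force between clamp and tote below 0.1 N and height (world z) of each of clamp_jaw_a, clamp_jaw_b above 0.12 m), for 0.2 s.
At the end, for the whole second after the job is handed in: The fingers hold the larger clamp still, spread 0.4 rad or more, a jaw end on each side of the boards, 3 mm or more clear of them and 10 mm or more below their top edge, touching no wood, within 20 mm and 0.25 rad of the line; other clamps moved under 12 mm, bottle under 20 mm (value of joint clamp_lever above 0.4 rad and contact force between the fingers and clamp above 3 N and contact force between clamp and boards below 0.2 N and contact force between clamp and left below 0.2 N and contact force between clamp and right below 0.2 N and ((x of clamp_jaw_a in the frame of pencil_line below -0.012 m and x of clamp_jaw_b in the frame of pencil_line above 0.012 m) or (x of clamp_jaw_a in the frame of pencil_line above 0.012 m and x of clamp_jaw_b in the frame of pencil_line below -0.012 m)) and z of each of clamp_jaw_a, clamp_jaw_b in the frame of pencil_line below -0.01 m and z of clamp_pin in the frame of pencil_line above 0.005 m and y of clamp_pin in the frame of pencil_line between -0.02 and 0.02 m and angle between the y axis of clamp_pin and the y axis of pencil_line, either way round below 0.25 rad and linear speed of clamp below 0.03 m/s and distance of each of left_pin, right_pin, small_pin from where it was at the start of the episode below 0.012 m and distance of glue_mid from where it was at the start of the episode below 0.02 m); the arm keeps its last pose, push and grip.
It fails at once if the boards are bumped by the clamp or the fingers (contact force between any of clamp, the fingers and boards above 6 N).
It fails at once if one of the other clamps is moved (distance of any of left_pin, right_pin, small_pin from where it was at the start of the episode above 0.012 m).
It fails at once if the glue bottle is moved (distance of glue_mid from where it was at the start of the episode above 0.02 m).
It also fails if it takes over 35 s, if anything falls off the work surface, if the arm or the gripper's body presses on something with over 40 N, if the wrist force passes 120 N, or if a joint passes its speed limit or range.

## Working session

There is one attempt and no reset: what is moved stays moved. The work goes in short steps, Python scripts to look and compute and a shell command to move; the robot and the scene stay as the last step left them, time stands still between calls to the robot, and variables do not carry over. Pictures are saved under pics/ and viewed, at most 10 in all, crops included, and the job is handed in when it is done.

```bash
mkdir -p pics
python3 - <<'E'
from rig import observe, optics, env
import cv2,pickle
d={}
for n in("side","top","wrist"):
    r=optics.get_image(n);d[n]=r
    cv2.imwrite(f"pics/{n}0.png",r["pixels"][:,:,::-1])
pickle.dump(d,open("d0.pkl","wb"))
s=observe();print(env.tcp_to_grasp,s)
E
```

```text
0.0187 {'time_s': 0.15, 'q': array([ 6.27787788e+01,  2.18327984e+01,  7.43706629e+01, -5.25833189e-04,
        8.38576104e+01, -1.23382048e+01]), 'qvel': array([-0.10635717, -0.11174888, -0.22064897,  0.06083922,  0.04454015,
       -0.04734622]), 'joint_efforts': array([ 2.21634131e-03, -4.48622346e+01, -2.31341708e+01, -1.95957737e-04,
        3.86352171e-03,  2.29931999e-05]), 'position': array([0.14119446, 0.53135087, 0.2308715 ]), 'tool_rot': array([[-9.66452457e-01,  2.56845126e-01, -4.79458756e-04],
       [ 2.56845480e-01,  9.66452013e-01, -9.52024687e-04],
       [ 2.18850979e-04, -1.04323341e-03, -9.99999432e-01]]), 'ft_force': array([ 0.0871078 ,  1.21480108, -0.01636013]), 'wrist_torque': array([-0.0808604 ,  0.00835718, -0.02405073]), 'gripper_force': 0.0, 'grip_width': 0.08521723307982614}
```

View pics/top0.png

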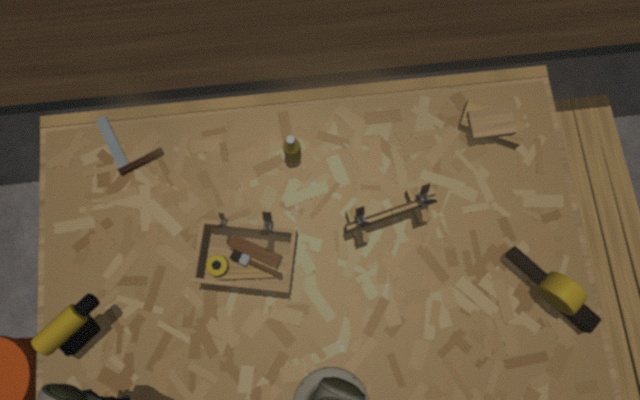

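View pics/side0.png

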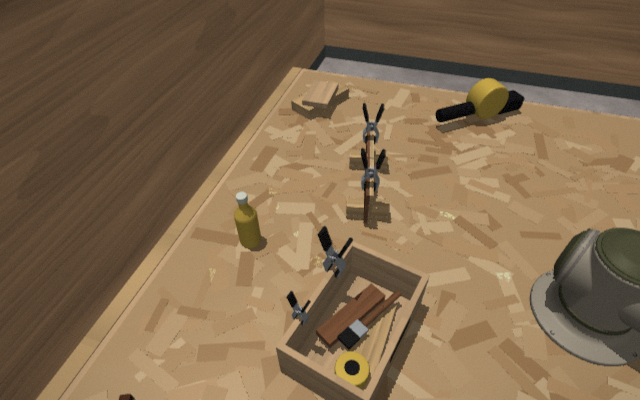

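Top view: the tote is at about (245,260), with its clamps at (223,220) and (268,222). The boards run (345,228) to (435,200) and the bottle is at (291,150). In the side view the larger clamp is at (332,252) and the smaller at (298,308). I'll enlarge both.

Run:
```python
import cv2,pickle,numpy as np
d=pickle.load(open("d0.pkl","rb"))
def crop(n,x,y,w,h,k):
    c=d[n]["pixels"][y:y+h,x:x+w,::-1]
    c=cv2.resize(c,None,fx=k,fy=k,interpolation=cv2.INTER_CUBIC)
    c=cv2.convertScaleAbs(c,alpha=1.4,beta=15)
    for i in range(0,w,10): cv2.line(c,(i*k,0),(i*k,6 if (x+i)%50 else 14),(0,0,255),1); 
    for i in range(0,w,10):
        if (x+i)%20==0: cv2.putText(c,str(x+i),(i*k,24),0,.35,(0,0,255))
    for j in range(0,h,10):
        if (y+j)%20==0: cv2.putText(c,str(y+j),(0,j*k+4),0,.35,(0,0,255))
    return c
a=crop("top",190,180,130,120,3); b=crop("top",330,170,130,120,3)
cv2.imwrite("pics/c1.png",np.hstack([a,b]))
cv2.imwrite("pics/c2.png",np.hstack([crop("side",270,220,100,115,4),crop("side",330,95,90,115,4)]))
for n in d:
  R=cv2.Rodrigues(d[n]["rvec"])[0];print(n,(-R.T@d[n]["tvec"].ravel()).round(3),R[2].round(2),d[n]["mtx"][0,0])
```

```text
side [0.392 0.593 0.796] [ 0.23 -0.66 -0.72] 406.51274771704715
top [0.328 0.003 1.447] [ 0.21 -0.03 -0.98] 464.6875803342834
wrist [0.078 0.547 0.374] [ 0.25 -0.07 -0.97] 312.2951974686564
```

View pics/c1.png

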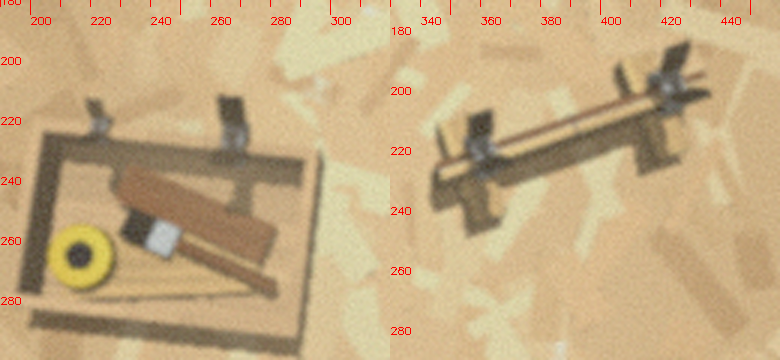

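View pics/c2.png

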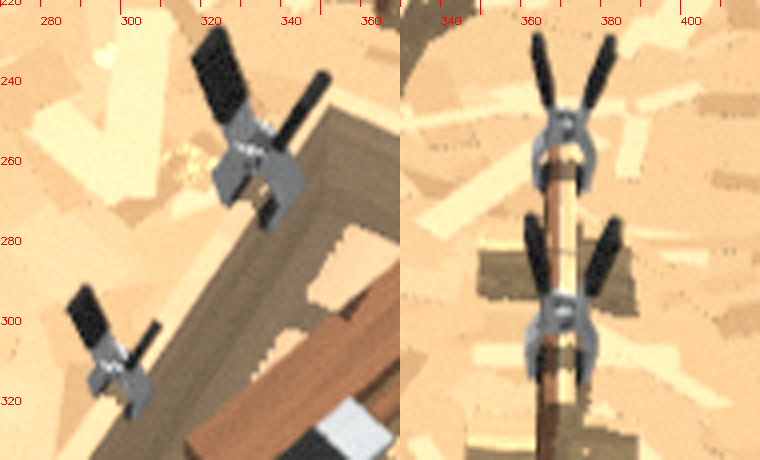

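Large clamp pin: side (332,257.5), top (268.7,225.3). Small pin: side (298,311.7), top (223.3,221.3). Left pin: side (370.7,173.2), top (360.7,219.3). Right pin: side (371.7,126), top (422.3,200). The pencil line shows faintly at side (371.5,157). I'll triangulate these.

```bash
cat > h.py <<'E'
import cv2,numpy as np,pickle
def ray(r,p):
    u=cv2.undistortPoints(np.array([[p]],float),np.array(r["mtx"],float),None).ravel()
    R=cv2.Rodrigues(np.array(r["rvec"],float))[0];t=np.ravel(r["tvec"])
    return -R.T@t,R.T@np.array([u[0],u[1],1])
def atz(r,p,z):
    o,v=ray(r,p);return o+v*(z-o[2])/v[2]
def tri(obs):
    A=0;b=0
    for r,p in obs:
        o,v=ray(r,p);v=v/np.linalg.norm(v);M=np.eye(3)-np.outer(v,v);A=A+M;b=b+M@o
    return np.linalg.solve(A,b)
E
python3 - <<'E'
from h import *
d=pickle.load(open("d0.pkl","rb"));S,T=d["side"],d["top"]
for n,s,t,z in[("large",(332,257.5),(268.7,225.3),.144),("small",(298,311.7),(223.3,221.3),.132),("left",(370.7,173.2),(360.7,219.3),.146),("right",(371.7,126),(422.3,200),.146)]:
    print(n,tri([(S,s),(T,t)]).round(4),atz(S,s,z).round(4),atz(T,t,z).round(4))
print("line",atz(S,(371.5,157),.112).round(4))
print("rim outer",atz(T,(205,224),.11).round(4),atz(T,(291.7,233.3),.11).round(4))
print("tips",atz(S,(324.5,227),.206).round(4),atz(S,(351.3,238),.206).round(4))
print("bottle",atz(T,(291,140),.15).round(3),atz(S,(241,198),.16).round(3))
E
```

```text
large [0.5285 0.1203 0.1341] [0.5284 0.1273 0.144 ] [0.5251 0.1193 0.144 ]
small [0.5549 0.2496 0.1243] [0.5541 0.2536 0.132 ] [0.5525 0.248  0.132 ]
left [ 0.5135 -0.1413  0.1433] [ 0.5126 -0.1383  0.146 ] [ 0.5135 -0.141   0.146 ]
right [ 0.5511 -0.322   0.1501] [ 0.5544 -0.3281  0.146 ] [ 0.5496 -0.3231  0.146 ]
line [ 0.5316 -0.2398  0.112 ]
rim outer [0.5541 0.3053 0.11  ] [0.4999 0.0584 0.11  ]
tips [0.5502 0.1069 0.206 ] [0.4943 0.1176 0.206 ]
bottle [0.767 0.032 0.15 ] [0.765 0.044 0.16 ]
```

```bash
python3 -m jog '[[0,0,0,-0.0478,-0.0297,-0.006,100],[0,0,0,-0.0478,-0.0297,-0.006,100],[0,0,0,-0.0478,-0.0297,-0.006,100],[0,0,0,-0.0478,-0.0297,-0.006,100],[0,0,0,-0.0478,-0.0297,-0.006,100],[0,0,0,-0.0478,-0.0297,-0.006,100],[0,0,0,-0.0478,-0.0297,-0.006,100],[0,0,0,-0.0478,-0.0297,-0.006,100],[0,0,0,-0.0478,-0.0297,-0.006,100],[0,0,0,-0.0478,-0.0297,-0.006,100]]'
python3 -m jog '[[0,0,0.168,0,0,0,100],[0,0,0.168,0,0,0,100],[0,0,0.168,0,0,0,100],[0,0,0.168,0,0,0,100],[0,0,0.168,0,0,0,100],[0,0,0.168,0,0,0,100],[0,0,0.168,0,0,0,100],[0,0,0.168,0,0,0,100],[0,0,0.168,0,0,0,100],[0,0,0,0,0,0,100]]'
python3 - <<'E'
from rig import optics
import cv2,pickle
d={n:optics.get_image(n) for n in("wrist","side")}
pickle.dump(d,open("d1.pkl","wb"))
cv2.imwrite("pics/w1.png",cv2.convertScaleAbs(d["wrist"]["pixels"][:,:,::-1],alpha=1.4))
E
```

```text
time_s: 1.4
position: [0.5279, 0.1201, 0.2914]
tool_rot: [[-0.966, 0.257, -0.0], [0.257, 0.966, 0.0], [0.0, 0.0, -1.0]]
ft_force: [-0.1, 0.8, -0.0]
grip_width: 0.0856
gripper_force: 0.0
time_s: 2.65
position: [0.5269, 0.1217, 0.2911]
tool_rot: [[0.198, 0.98, -0.001], [0.98, -0.198, -0.0], [-0.0, -0.001, -1.0]]
ft_force: [-0.2, 0.3, -0.2]
grip_width: 0.0853
gripper_force: 0.0
```

View pics/w1.png

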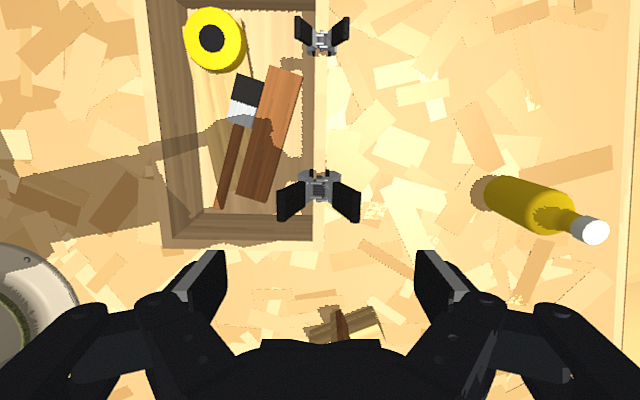

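The wrist view shows the big clamp's handle ends at about (277,206) and (360,205), pin at (318,187). The small clamp is at (321,40), and the rim runs down at column ~318.

Run:
```python
from h import *
d=pickle.load(open("d1.pkl","rb"));W=d["wrist"]
a,b=atz(W,(277,206),.206),atz(W,(360,205),.206)
print(a,b,np.linalg.norm(a-b),(a+b)/2)
p=atz(W,(318.5,186),.146);print("pin",p,"small",atz(W,(321,40),.134))
e=atz(W,(314,243),.11),atz(W,(326,6),.11);print("outer rim",e,np.degrees(np.arctan2(*(e[1]-e[0])[:2])))
R=np.array([[0.198,.98,0],[.98,-.198,0],[0,0,-1]]);m=(a+b)/2
print("tool shift",R.T@(np.r_[m[:2],.185]-[.5269,.1217,.2911]),R.T@(p-[.5269,.1217,.2911]), np.degrees(np.arctan2((b-a)[1],(b-a)[0])))
```

```text
[0.49534503 0.12813936 0.206     ] [0.55728492 0.11650413 0.206     ] 0.06302324386891622 [0.52631497 0.12232175 0.206     ]
pin [0.52643679 0.12452449 0.146     ] small [0.55383414 0.24921502 0.134     ]
outer rim (array([0.50690052, 0.05430438, 0.11      ]), array([0.56499132, 0.281263  , 0.11      ])) 14.356824610987646
tool shift [ 0.00049348 -0.00069643  0.1061    ] [ 0.00267629 -0.00101319  0.1451    ] -10.63886515017452
```

```bash
python3 -m jog '[[0,0,0,0.001,-0.0005,0.025,100],[0,0,0,0,0,0.03,100],[0,0,0,0,0,0.03,100],[0,0,0,0,0,0.02,100],[0,0,0,0,0,0,100],[0,0,0,0,0,0,100]]'
python3 -m jog '[[0,0,0,0,0,0,60],[0,0,0,0,0,0,45],[0,0,0,0,0,0,30],[0,0,0,0,0,0,20],[0,0,0,0,0,0,20],[0,0,0,0,0,0,20],[0,0,0,0,0,0,20]]' 40
python3 - <<'E'
from rig import optics
import cv2,pickle,numpy as np
d={n:optics.get_image(n) for n in("wrist","side")}
pickle.dump(d,open("d2.pkl","wb"))
w=d["wrist"]["pixels"][100:400,160:480,::-1];s=cv2.resize(d["side"]["pixels"][180:300,280:400,::-1],(300,300),interpolation=cv2.INTER_CUBIC)
cv2.imwrite("pics/w2.png",cv2.convertScaleAbs(np.hstack([w,s]),alpha=1.5,beta=15))
E
```

```text
time_s: 3.5
position: [0.5271, 0.1228, 0.1873]
tool_rot: [[0.199, 0.98, 0.001], [0.98, -0.199, -0.0], [0.0, 0.001, -1.0]]
ft_force: [0.6, -0.9, -0.4]
grip_width: 0.0852
gripper_force: 0.0
time_s: 4.38
position: [0.5267, 0.1228, 0.1863]
tool_rot: [[0.2, 0.98, -0.0], [0.98, -0.2, -0.0], [-0.0, -0.0, -1.0]]
ft_force: [0.2, 0.5, -0.4]
grip_width: 0.0232
gripper_force: 43.4
```

View pics/w2.png

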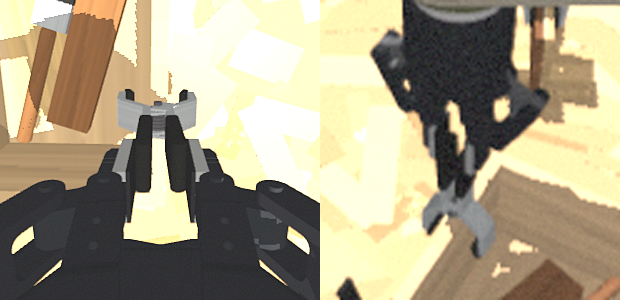

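The clamp is at its stop (23 mm between the pads), with jaws spread around the rim and centred in the fingers. I'll lift it.

```bash
python3 -m jog '[[0,0,0,0,0,-0.01,20],[0,0,0,0,0,-0.02,20],[0,0,0,0,0,-0.03,20],[0,0,0,0,0,-0.03,20],[0,0,0,0,0,-0.03,20],[0,0,0,0,0,-0.02,20],[0,0,0,0,0,0,20],[0,0,0,0,0,0,20]]'
python3 -m jog '[[0,0,0,-0.02,0.0045,0,20],[0,0,0,-0.041,0.009,0,20],[0,0,0,-0.041,0.009,0,20],[0,0,0,-0.041,0.009,0,20],[0,0,0,-0.041,0.009,0,20],[0,0,0,-0.041,0.009,0,20],[0,0,0,-0.041,0.009,0,20],[0,0,0,-0.041,0.009,0,20],[0,0,0,-0.041,0.0085,0,20]]'
python3 -m jog '[[0,0,-0.1,0,0,0,20],[0,0,-0.1,0,0,0,20],[0,0,-0.1,0,0,0,20],[0,0,-0.105,0,0,0,20],[0,0,0,0,0,0,20],[0,0,0,0,0,0,20]]'
python3 - <<'E'
from rig import optics,observe
import cv2,pickle,numpy as np
d={n:optics.get_image(n) for n in("wrist","side","top")}
pickle.dump(d,open("d3.pkl","wb"));print(observe()["position"],observe()["tool_rot"].round(3).tolist())
w=d["wrist"]["pixels"][0:300,130:510,::-1]
w=cv2.resize(w,(760,600),interpolation=cv2.INTER_CUBIC)
cv2.imwrite("pics/w3.png",cv2.convertScaleAbs(w,alpha=1.5,beta=15))
E
```

```text
time_s: 5.48
position: [0.5263, 0.1228, 0.3255]
tool_rot: [[0.2, 0.98, -0.001], [0.98, -0.2, -0.0], [-0.0, -0.001, -1.0]]
ft_force: [-0.4, 0.5, -1.4]
grip_width: 0.0229
gripper_force: 43.5
time_s: 6.6
position: [0.5313, -0.2347, 0.3251]
tool_rot: [[0.2, 0.98, -0.002], [0.98, -0.2, 0.001], [0.001, -0.002, -1.0]]
ft_force: [0.2, 1.0, -1.1]
grip_width: 0.0228
gripper_force: 43.5
time_s: 7.35
position: [0.5316, -0.2333, 0.3258]
tool_rot: [[-0.201, 0.98, -0.001], [0.98, 0.201, 0.001], [0.001, -0.001, -1.0]]
ft_force: [-0.3, 0.1, -0.5]
grip_width: 0.0232
gripper_force: 43.5
[ 0.53161452 -0.23337756  0.32615484] [[-0.202, 0.979, -0.0], [0.979, 0.202, 0.0], [0.0, -0.0, -1.0]]
```

View pics/w3.png

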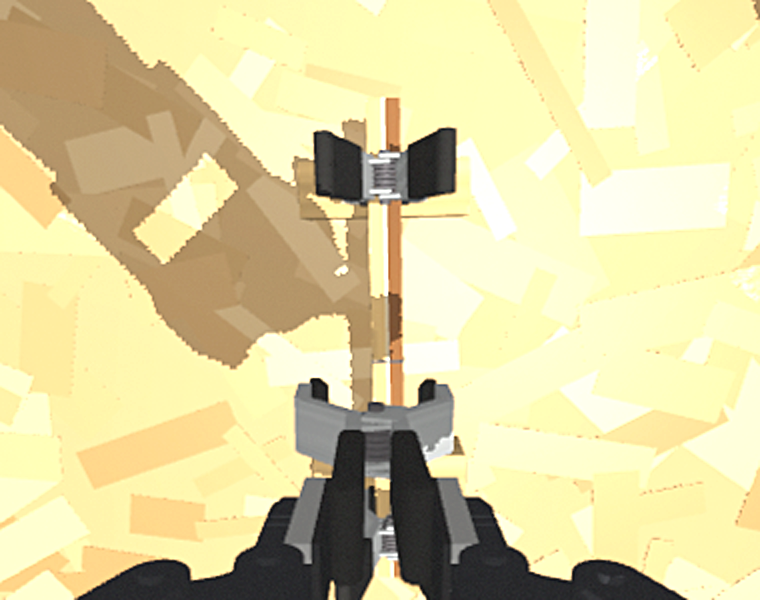

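The wrist view shows the board's top edge centre at crop column ~386 and the pencil line at crop (387,361), which is full-image (323.5,180.5). The left pin is at crop (385,176), the right pin at (387,540), and the held jaw pads at crop (319,390) and (429,390). Next I'll compute the offsets.

Run:
```python
from h import *
d=pickle.load(open("d3.pkl","rb"));W=d["wrist"]
c=lambda x,y:(130+x/2,y/2)
R=np.array([[-.202,.979,0],[.979,.202,0],[0,0,-1]]);P=np.array([.5316,-.2334,.326])
f=lambda n,x,y,z:print(n,atz(W,c(x,y),z).round(4),"tool",(R.T@(atz(W,c(x,y),z)-P)).round(4))
f("line",387,361,.112);f("edge far",387,230,.112);f("edge400",386,380,.112)
f("leftpin",385,176,.148);f("rightpin",387,540,.148)
f("jawA",319,385,.24);f("jawB",429,385,.24);f("pin",376,440,.281);f("pinend",376,407,.281)
f("jawA2",319,385,.23);f("jawB2",429,385,.23)
```

```text
line [ 0.5365 -0.238   0.112 ] tool [-0.0055  0.0039  0.214 ]
edge far [ 0.5215 -0.1662  0.112 ] tool [0.0678 0.0037 0.214 ]
edge400 [ 0.5383 -0.2492  0.112 ] tool [-0.0168  0.0033  0.214 ]
leftpin [ 0.5152 -0.1421  0.148 ] tool [0.0927 0.0023 0.178 ]
rightpin [ 0.5558 -0.3318  0.148 ] tool [-0.1013  0.0038  0.178 ]
jawA [ 0.507  -0.2278  0.24  ] tool [ 0.0105 -0.023   0.086 ]
jawB [ 0.5475 -0.2194  0.24  ] tool [0.0105 0.0184 0.086 ]
pin [ 0.5299 -0.2314  0.281 ] tool [ 0.0023 -0.0013  0.045 ]
pinend [ 0.5277 -0.2208  0.281 ] tool [ 0.0131 -0.0012  0.045 ]
jawA2 [ 0.5064 -0.2303  0.23  ] tool [ 0.0081 -0.024   0.096 ]
jawB2 [ 0.5488 -0.2216  0.23  ] tool [0.0081 0.0192 0.096 ]
```

```bash
python3 -m jog '[[0,0,0,-0.006,0.006,0,20],[0,0,0,0,0,0.02,20],[0,0,0,0,0,0.025,20],[0,0,0,0,0,0.025,20],[0,0,0,0,0,0.015,20],[0,0,0,0,0,0,20],[0,0,0,0,0,0,20]]'
python3 - <<'E'
from rig import optics,observe
import cv2,pickle,numpy as np
d={n:optics.get_image(n) for n in("wrist","side","top")}
pickle.dump(d,open("d4.pkl","wb"));print(observe()["position"])
w=cv2.resize(d["wrist"]["pixels"][60:260,220:420,::-1],(400,400),interpolation=cv2.INTER_CUBIC)
s=cv2.resize(d["side"]["pixels"][90:190,325:425,::-1],(400,400),interpolation=cv2.INTER_CUBIC)
cv2.imwrite("pics/w4.png",cv2.convertScaleAbs(np.hstack([w,s]),alpha=1.4,beta=10))
E
```

```text
time_s: 8.38
position: [0.5392, -0.2383, 0.2424]
tool_rot: [[-0.203, 0.979, 0.001], [0.979, 0.203, -0.001], [-0.001, 0.001, -1.0]]
ft_force: [-0.1, -0.3, -1.5]
grip_width: 0.0227
gripper_force: 43.5
[ 0.53900743 -0.23819414  0.24221262]
```

View pics/w4.png

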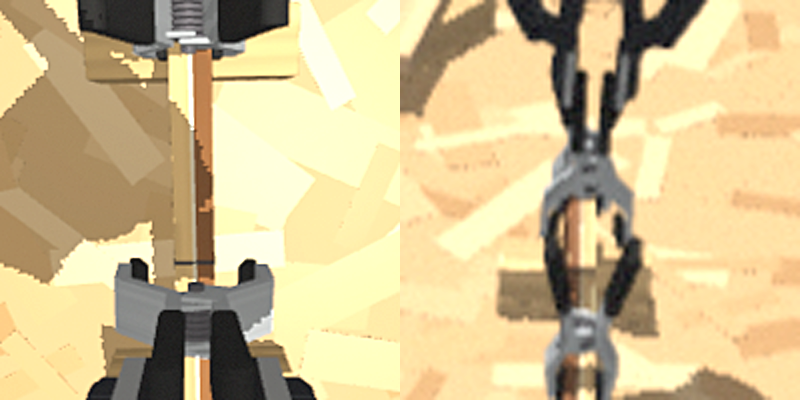

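The wrist crop shows the board spanning columns 175–213 (centre 194), with the jaw pads at 139 and 248, so they are centred. The pencil line is at crop (193,263), which is full-image (316.5,191.5).

Run:
```python
from h import *
d=pickle.load(open("d4.pkl","rb"));W=d["wrist"]
R=np.array([[-.203,.979,0],[.979,.203,0],[0,0,-1]]);P=np.array([.539,-.2382,.2422])
c=lambda x,y:(220+x/2,60+y/2)
f=lambda n,x,y,z:print(n,(R.T@(atz(W,c(x,y),z)-P)).round(4))
f("line",193,263,.112);f("edge",194,240,.112);f("jA",139,262,.155);f("jB",248,262,.155);f("pinfront",194,286,.197);f("far edge",190,90,.112)
```

```text
line [ 0.0003 -0.0028  0.1302]
edge [ 0.0109 -0.0024  0.1302]
jA [ 0.0109 -0.0228  0.0872]
jB [0.0109 0.0184 0.0872]
pinfront [ 0.013  -0.0016  0.0452]
far edge [ 0.0746 -0.0039  0.1302]
```

```bash
python3 -m jog '[[0,0,0,0,0,0.008,20],[0,0,0,0,0,0.01,20],[0,0,0,0,0,0.01,20],[0,0,0,0,0,0.01,20],[0,0,0,0,0,0.01,20],[0,0,0,0,0,0.005,20],[0,0,0,0,0,0,20],[0,0,0,0,0,0,20],[0,0,0,0,0,0,20]]'
python3 - <<'E'
from rig import optics,observe
import cv2,pickle,numpy as np
d={n:optics.get_image(n) for n in("wrist","side")}
pickle.dump(d,open("d5.pkl","wb"));print(observe()["position"])
w=cv2.resize(d["wrist"]["pixels"][60:260,220:420,::-1],(400,400),interpolation=cv2.INTER_CUBIC)
s=cv2.resize(d["side"]["pixels"][110:190,330:410,::-1],(400,400),interpolation=cv2.INTER_CUBIC)
cv2.imwrite("pics/w5.png",cv2.convertScaleAbs(np.hstack([w,s]),alpha=1.4,beta=10))
E
```

```text
time_s: 9.65
position: [0.5389, -0.2381, 0.1887]
tool_rot: [[-0.203, 0.979, 0.001], [0.979, 0.203, -0.0], [-0.001, 0.001, -1.0]]
ft_force: [0.4, 0.8, -0.5]
grip_width: 0.0232
gripper_force: 43.5
[ 0.53879053 -0.23808253  0.18855439]
```

View pics/w5.png

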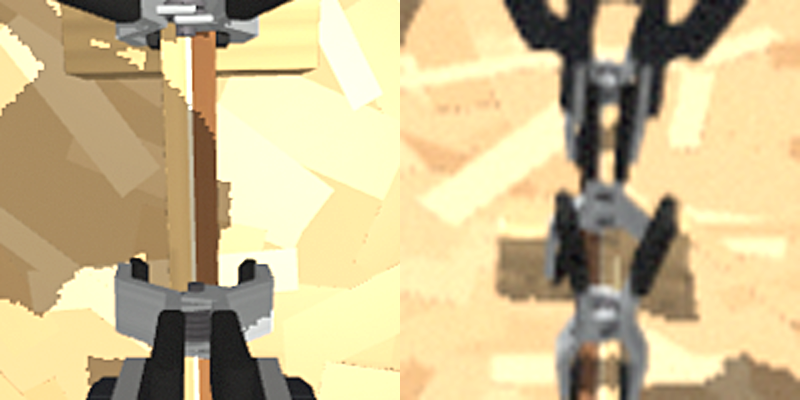

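The jaws straddle the board with daylight on both sides. The held pin is at side (370,149.4), so I'll check its height and then hand in.

Run:
```python
from h import *
d=pickle.load(open("d5.pkl","rb"));S,W=d["side"],d["wrist"]
for n,p,y in(("held",(370,149.4),-.226),("left",(370.4,173),-.130),("right",(371.4,125),-.318)):
    o,v=ray(S,p);print(n,o+v*(y-o[1])/v[1])
```

```text
held [ 0.53509853 -0.226       0.14676615]
left [ 0.51201852 -0.13        0.15378415]
right [ 0.55368524 -0.318       0.15614678]
```

```bash
python3 -c "
from rig import job
print(job.close_job())"
```

```text
the job is handed in; nothing more can be done
None
```

I handed the job in with the larger clamp held at its stop, square astride the boards at the pencil line, jaws hanging about 20 mm below the top edge with daylight on both sides. No contact showed in the forces or the pictures; the hand-in returned no verdict.

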